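# Clamp two flasks on a laboratory shaker with its cam-locked bar

## Task

Get the two stoppered flasks ready for shaking: swing the red cam lever fully open to bring the cam to its low point and free the blue-plated clamping bar, then push the bar forward by its plate, gently, until both flasks are held snug between it and the fixed far bar, and finally swing the red lever fully back to lock the bar there. Do it all by pushing with the fingertips: lift nothing, tip no flask, never force the bar while the lever is not open, and leave the other things on the bench and platform where they stand.

Things in the scene. Friction and masses are not known exactly. Their poses are not given: they have to be found in the camera images.
- shaker: Bench-top lab shaker at rest, fixed to the bench: white housing, aluminium platform 310 (x) x 430 (y) mm with black mat, its top 95 mm above the bench. Origin under its centre, on the bench; x is forward (the way the bar is pushed), y left, z up; place and yaw vary. Here the fixed far bar's rubber face is at x = +120 mm. The lock is on the left edge, x -30 to 40, y 124 to 211 mm, up to 40 mm above the platform.
- clamp_bar (a joint): Forward travel (m) of the clamping bar along shaker x, 0 to 0.125; its rubber face is at shaker x = -75 mm + travel. Bar 294 mm wide (y), 14 mm thick, 5 to 33 mm above the platform. Free, it slides with 4 N of friction and stays where left. Its steel draw bar (y 135 to 147 mm) runs through the lock and is braked fast while the cam is high. With both flasks snug the travel is 0.113.
- push_plate (a point): Centre of the rear face (robot's side) of the blue push plate, upright in the middle of the clamping bar: 70 wide (y), 36 high, 6 mm thick, 33 to 69 mm above the platform; this point is 51 mm above the platform. Push it along shaker +x.
- cam_lever (a joint): Angle (rad) of the red cam lever about its upright pivot, growing clockwise seen from above. Near 0 the cam's high point presses the shoe on the draw bar (locked) and the lever points to shaker -x, to the robot; locked stop -0.10. Beyond 1.25 the cam is low (free); open stop 1.90, lever to shaker +y and a little forward. 3 to 10 N at the post turn it. Let go between 0.25 and 0.9 it may spring towards open.
- lever_post (a point): Middle of the free height of the upright red post at the lever's end, 75 mm from the pivot: 16 mm diameter, from the lever arm (14 mm wide, 26 to 34 mm above the platform) up to 66 mm above the platform; this point is 51 mm above the platform. Push the post sideways.
- cam_pivot (a point): On the lever's upright pivot axis (shaker x = +5 mm, y = +179 mm), at the same height as lever_post, 51 mm above the platform. The hub below it ends 40 mm above the platform.
- flask_a: Empty conical glass flask with orange stopper, loose, 0.16 kg, standing on the left half of the mat between the two bars. Base 82 mm diameter, neck 33 mm, 152 mm high with its stopper. Origin at the centre of its underside. Held snug its origin is at shaker x = 79 mm.
- flask_b: The same kind of flask on the right half of the mat.
- stopper: Bystander: green rubber stopper, 28 mm wide, 24 mm high, on the right front corner of the platform, behind the bar. Origin under its centre.
- amber_bottle: Bystander: amber reagent bottle, 62 mm diameter, 125 mm high, on the bench left of the shaker. Origin under its centre.
- beaker: Bystander: glass beaker, 74 mm diameter, 92 mm high, on the bench left of the shaker. Origin under its centre.
- funnel_flask: Bystander: small flask with a white funnel in its neck, 74 mm across, 148 mm high, on the bench right of the shaker. Origin under its centre.
- jar: Bystander: white jar with blue lid, 64 mm diameter, 75 mm high, on the bench right of the shaker. Origin under its centre.
- carton: Bystander: paper carton of wipes, 85 x 110 x 100 mm high, on the bench right of the shaker. Origin under its centre.
- pipette: Bystander: transfer pipette 150 mm long, 12 mm thick, lying on the bench close to the left edge of the shaker. Origin under its middle.

How it is judged:
On the way, in this order (a step that is already met when the one before it is completed fails the run):
1. the cam is turned to its low point while the bar still stands back (value of joint cam_lever above 1.25 rad and value of joint clamp_bar below 0.045 m), for 0.2 s.
2. with the cam low, the bar is pushed forward until both flasks are snug against the far bar (value of joint cam_lever above 1.25 rad and value of joint clamp_bar above 0.1095 m and x of each of flask_a, flask_b in the frame of shaker above 0.0755 m), for 0.2 s.
At the end, for the whole second after the job is handed in: The cam lever is back at its locked end (below 0.2 rad), the clamping bar's travel is 0.1095 to 0.117 m (within 3.5 mm of snug), both flasks stand upright (within 0.08 rad) on the platform against the far bar (origin beyond shaker x = 75.5 mm), and are at rest (value of joint cam_lever below 0.2 rad and value of joint clamp_bar between 0.1095 and 0.117 m and x of each of flask_a, flask_b in the frame of shaker above 0.0755 m and angle between each of flask_a, flask_b's own z axis and vertical below 0.08 rad and z of each of flask_a, flask_b in the frame of shaker below 0.1 m and linear speed of each of flask_a, flask_b below 0.02 m/s); the robot touches nothing.
It fails at once if the clamping bar is forced along while the cam is not low (velocity of joint clamp_bar above 0.02 m/s and value of joint cam_lever below 1 rad).
It fails at once if a flask is lifted or tipped (z of any of flask_a, flask_b in the frame of shaker above 0.107 m or angle between any of flask_a, flask_b's own z axis and vertical above 0.25 rad).
It fails at once if a flask is pressed harder than 60 N (contact force between any of flask_a, flask_b and anything else above 60 N).
It fails at once if another thing on the bench or platform is moved by more than 25 mm or tipped over (distance of any of stopper, amber_bottle, beaker, funnel_flask, jar, carton, pipette from where it was at the start of the episode above 0.025 m or angle between any of stopper, amber_bottle, beaker, funnel_flask, jar, carton's own z axis and vertical above 0.5 rad).
It also fails if it takes over 69 s, if anything falls off the work surface, if the arm or the gripper's body presses on something with over 40 N, if the wrist force passes 120 N, or if a joint passes its speed limit or range.

## Robot

A 7-joint arm with a two-finger parallel gripper is mounted at the origin on the work surface. World frame = base frame: x ahead of the robot, y to its left, z up, the work surface at z = 0. Lengths are in m, angles in rad, forces in N, time in s.
With the tool pointing down it reaches from about 0.4 to 0.85 m from the base axis. Payload 10.4 kg.
Tool frame: the origin (TCP) lies midway between the tips of the shut fingers; the grasp point (between the pads) lies manip.pinch_z behind it (manip.pinch_z is the distance from the TCP to the grasp point, in m); z points along the fingers, y is the direction in which the jaws open and shut (so a half turn about z gives the same grasp; the last joint's range is limited). The gripper opens to 85 mm and grips with 20 to 120 N. Pads are 22 mm wide; open, the fingers measure 114 mm over their backs; the gripper's body (76 mm by 85 mm) begins 54 mm behind the grasp point. The pads swing forward as they close: fully open they stand 13 mm farther back than shut.
Start: joints at [-1.202, 0.332, -0.065, 1.46, 0.022, 1.35, -0.088], TCP at [0.239, 0.578, 0.231] pointing down, gripper open.
Joint ranges: [-2.6, 2.6], [-0.5, 2.12], [-1.47, 1.34], [0.16, 2.42], [-1.27, 4.41], [0.06, 2.06], [-2.6, 2.6]. Speed limits (rad/s): [2.22, 2.22, 2.79, 2.79, 3.14, 3.14, 3.14].

## Interface

Orientations are given as a unit quaternion [x, y, z, w].
In Python, from workcell import manip gives the robot as it stands.
- The arm moves only by the shell command python3 -m handwheel 'ROWS' [FORCE]. ROWS is JSON, a list that holds one entry, the list of rows, each a list of 7 numbers: the shift along the tool's x, y, z in m, then the turn, a rotation vector about the tool's x, y, z in rad, then the finger opening in m, from 0 to 0.0854. In form: [[[tx, ty, tz, ax, ay, az, claw], ...]]. A call has 1 to 8 rows; each row is the pose to reach, as a shift and turn from the pose commanded when the call began, along the tool's axes at that moment; what a row does not reach only later rows make up. A row lasts 1/8 s, in which the tool goes at most 62.5 mm and 10.7 degrees, less where a joint would pass 70% of its speed; a pose out of reach is approached as far as the arm can. A call with a gripper value outside its range is refused whole. The fingers move at their own pace and stop on an object; FORCE is the grip in N (left out, the last holds). Time passes only in rows, so rows that repeat a pose let the fingers close. It gives the time, the measured TCP pose, the force and the opening at its end, in the units of the state.
- manip.get_obs(): the state, without advancing time (a new reading comes with each control period).
- manip.camera(name): name is "scene" or "top"; returns the picture (400x640x3 uint8, blue, green, red); there is no depth.
- manip.calibration(name): a dict with "fx", "fy", "cx", "cy" (pixels), "view" (4x4, takes a point from world to camera coordinates). Camera axes: x right, y up, looking along -z (the intrinsics and any distortion apply to the point x, -y, -z); pixel columns grow to the right and rows downward; lengths in m; the calibration is good to about 2 mm. A picture is of the moment at which its call begins. calibration takes no time and is no camera call.
- manip.hand_in(): hands the job in, once; it reports no verdict.
The state is a dict: "clock": time; "joint_pos": joint angles; "joint_velocities": joint speeds; "tau": joint torques, N m; "position": TCP position; "ee_rot": TCP orientation; "ft_force": force on the tool from outside, world axes, zero at the start; "torque": the same for the moment, N m; "grip_width": opening from 0.0 (shut) to 1.0 (fully open).
Only numpy, scipy, OpenCV 4.12 (cv2) and the standard library are available. Lean on these libraries where they do the work, as an engineer would, in place of code of your own. Each camera call takes 0.05 s, during which the arm holds its last target.

## Working session

There is one attempt and no reset: what is moved stays moved. The work goes in short steps, Python scripts to look and compute and a shell command to move; the robot and the scene stay as the last step left them, time stands still between calls to the robot, and variables do not carry over. Pictures are saved under pics/ and viewed, and the job is handed in when it is done.

```bash
mkdir -p pics; ls; python3 - <<'E'
from workcell import manip
import cv2
o=manip.get_obs()
for k,v in o.items(): print(k,v)
print(manip.pinch_z)
for n in("scene","top"):
    cv2.imwrite(f"pics/{n}0.png",manip.camera(n)); print(manip.calibration(n))
E
```

```text
pics
clock 0.0
joint_pos [-1.20161484  0.3328832  -0.06467744  1.46094806  0.02160539  1.34987759
 -0.08850978]
joint_velocities [ 3.47044617e-04  6.42942304e-06 -1.07785426e-04  1.50262227e-03
 -2.26438541e-03 -2.58759654e-03 -2.71501208e-04]
tau [-1.76038493e-04 -6.25430489e+01  4.91090294e-02 -3.91616464e+01
  1.62801793e-02  9.73512128e-03  1.13890380e-05]
position [0.2385243  0.57729324 0.23050558]
ee_rot [ 1.94644581e-01  9.80873581e-01 -7.03283694e-04 -9.99349653e-05]
ft_force [-0.94258113 -1.5964884  -0.46508747]
torque [-0.00109718 -0.06612742 -0.01832356]
grip_width 1.0048949422295563
0.0187
{'fx': 363.6836820277034, 'fy': 363.6836820277034, 'cx': 321.0225335885186, 'cy': 202.16616211240145, 'view': array([[ 0.73840652,  0.67426841,  0.01085889, -0.41646465],
       [-0.44872857,  0.47926521,  0.7542861 ,  0.15130922],
       [ 0.503387  , -0.56184247,  0.65645606, -1.20271641],
       [ 0.        ,  0.        ,  0.        ,  1.        ]])}
{'fx': 506.08900560025137, 'fy': 506.08900560025137, 'cx': 314.66449504378824, 'cy': 194.60325300095204, 'view': array([[ 0.02485694, -0.99967221,  0.00613164, -0.00497381],
       [ 0.9955371 ,  0.02531175,  0.09091308, -0.56238711],
       [-0.09103848,  0.00384445,  0.99583995, -1.27465569],
       [ 0.        ,  0.        ,  0.        ,  1.        ]])}
```

View pics/scene0.png

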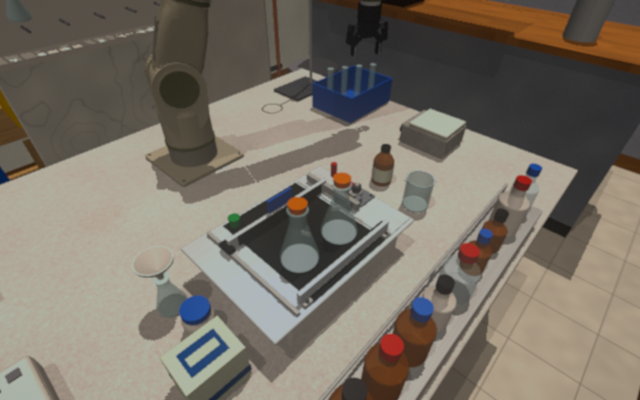

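View pics/top0.png

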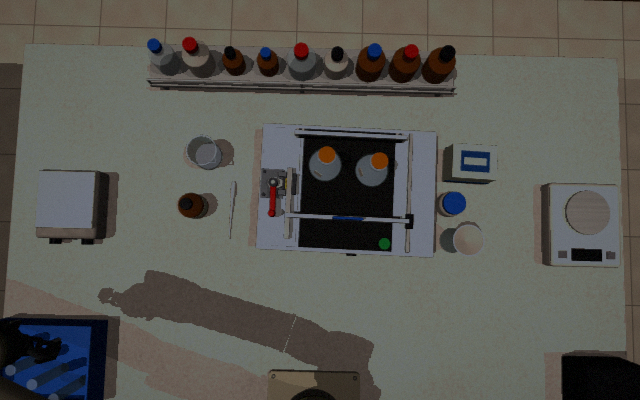

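```bash
python3 - <<'E'
import cv2
a=cv2.imread("pics/top0.png")[110:270,170:450]
cv2.imwrite("pics/topc.png",cv2.resize(a,None,fx=2.85,fy=2.85,interpolation=cv2.INTER_CUBIC))
a=cv2.imread("pics/scene0.png")[140:350,170:450]
cv2.imwrite("pics/scenec.png",cv2.resize(a,None,fx=2.85,fy=2.85,interpolation=cv2.INTER_CUBIC))
E
```

```text
(no output)
```

View pics/topc.png

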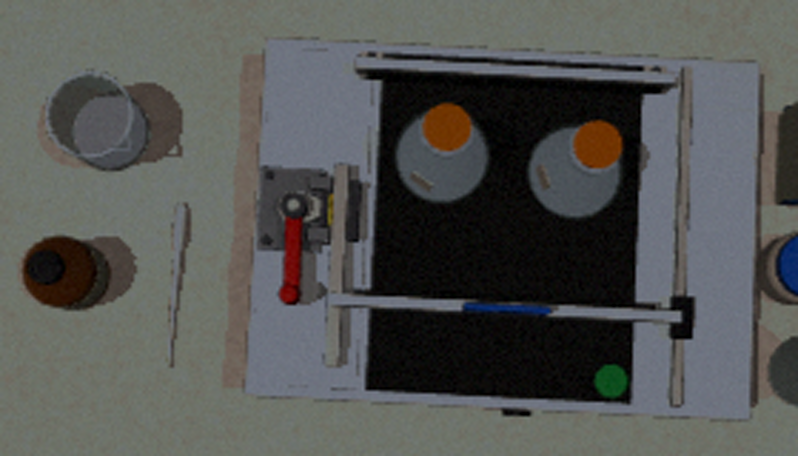

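View pics/scenec.png

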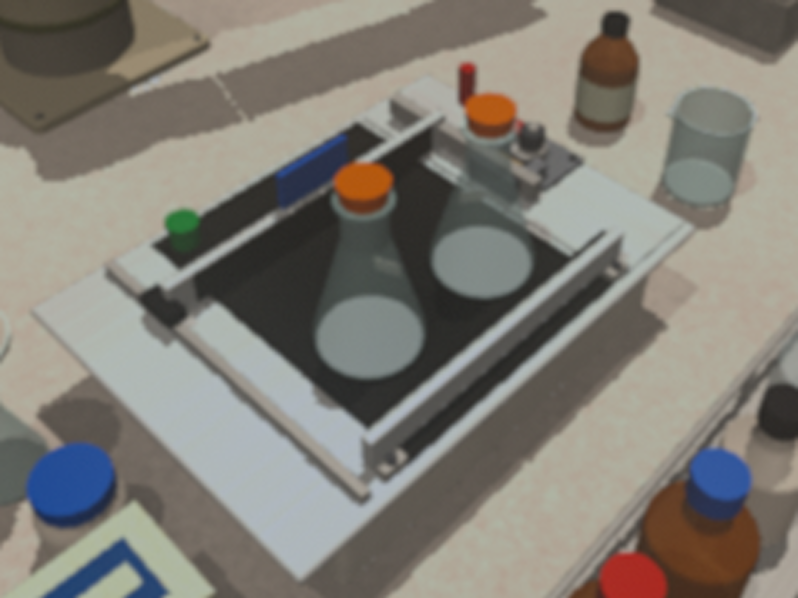

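```bash
cat > h.py <<'E'
import numpy as np, cv2
from workcell import manip
def ray(n,u,v,z):
    c=manip.calibration(n);V=c["view"];R=V[:3,:3];o=-R.T@V[:3,3]
    d=R.T@np.array([(u-c["cx"])/c["fx"],-(v-c["cy"])/c["fy"],-1]);return o+d*(z-o[2])/d[2]
def proj(n,p):
    c=manip.calibration(n);q=c["view"][:3]@np.append(p,1);return c["cx"]+c["fx"]*q[0]/-q[2],c["cy"]-c["fy"]*q[1]/-q[2]
E
python3 - <<'E'
from h import *
C=lambda x,y,z: ray("top",(x+.5)/2.85-.5+170,(y+.5)/2.85-.5+110,z)
S=lambda x,y,z: ray("scene",(x+.5)/2.85-.5+170,(y+.5)/2.85-.5+140,z)
P=np.array([C(265,38,.095),C(758,62,.095),C(750,418,.095),C(245,395,.095)])[:,:2]
M=np.array([[.155,.215],[.155,-.215],[-.155,-.215],[-.155,.215]])
c=P.mean(0);H=M.T@(P-c);U,s,Vt=np.linalg.svd(H);R=(U@Vt).T
yaw=np.arctan2(R[1,0],R[0,0]);print("c",c,"yaw",yaw);print((P-c)@R-M)
PS=np.array([S(690,230,.095),S(303,580,.095),S(33,313,.095),S(418,76,.095)])[:,:2]; print("scene c",PS.mean(0)); print((PS-c)@R-M)
sh=lambda p:(p[:2]-c)@R
print("pivot",sh(C(293,205,.141)),"post",sh(C(289,294,.161)),C(289,294,.161))
print("plate",sh(C(507,307,.164)),"barL",sh(C(330,300,.128)),"st",sh(C(447,127,.247)),sh(C(598,145,.247)),"green",sh(C(610,380,.119)))
print("flbase",sh(C(442,158,.097)),sh(C(574,172,.097)))
print("post scene",sh(S(467,68,.161)),"plateS",sh(S(313,160,.164)))
E
```

```text
c [ 0.5715383  -0.06833384] yaw -0.0211884259014348
[[-0.00135195 -0.00153588]
 [-0.00220512  0.00192472]
 [ 0.00192479  0.00126502]
 [ 0.00163228 -0.00165386]]
scene c [ 0.57301869 -0.07602896]
[[-0.00084303 -0.01353433]
 [-0.00011088 -0.00082368]
 [ 0.00710732 -0.00203046]
 [ 0.00041896 -0.01425962]]
pivot [0.00456467 0.17771375] post [-0.06979304  0.17540359] [0.50547717 0.10850907 0.161     ]
plate [-7.22648176e-02 -7.36444670e-06] barL [-0.07148688  0.14400826] st [0.05698461 0.05630615] [ 0.04864684 -0.05783123] green [-0.12662646 -0.09097183]
flbase [0.05598102 0.05612602] [ 0.0491991  -0.05731918]
post scene [-0.06794949  0.17245719] plateS [-0.06728491 -0.00572436]
```

```bash
cat >> h.py <<'E'
from scipy.spatial.transform import Rotation as Ro
c=np.array([.5715,-.0683]);yaw=-.0212
Rs=np.array([[np.cos(yaw),-np.sin(yaw)],[np.sin(yaw),np.cos(yaw)]])
def s2w(x,y): return c+Rs@np.array([x,y])
def w2s(p): return Rs.T@(np.asarray(p)[:2]-c)
def to(x,y,z,o=None):
    "tool-frame shift to shaker x,y, world z; and turn to aligned pose"
    o=o or manip.get_obs();q=Ro.from_quat(o["ee_rot"])
    p=np.append(s2w(x,y),z)
    want=Ro.from_matrix(np.array([[-np.cos(yaw),-np.sin(yaw),0],[-np.sin(yaw),np.cos(yaw),0],[0,0,-1]]))
    return q.inv().apply(p-o["position"]).round(4),(q.inv()*want).as_rotvec().round(4)
def st():
    o=manip.get_obs();print("t",o["clock"],"sh",w2s(o["position"]).round(4),"z",o["position"][2].round(4),"F",np.round(o["ft_force"],1),"grip",round(o["grip_width"],3))
E
python3 - <<'E'
from h import *
print(to(-.068,.135,.231));st()
print("bottle/pipette world",[ray("top",(x+.5)/2.85-.5+170,(y+.5)/2.85-.5+110,z)[:2].round(3) for x,y,z in((45,267,.125),(92,110,.092),(180,205,.01),(172,365,.01))])
E
```

```text
(array([-4.420e-01, -3.684e-01,  1.000e-04]), array([-1.300e-03, -2.000e-04, -3.706e-01]))
t 0.1 sh [-0.3466  0.6384] z 0.2306 F [-0.   0.5  0.4] grip 1.003
bottle/pipette world [array([0.525, 0.314]), array([0.663, 0.289]), array([0.592, 0.223]), array([0.447, 0.224])]
```

```bash
python3 -m handwheel '[[[-0.044,-0.037,0,0,0,-0.05,0],[-0.088,-0.074,0,0,0,-0.1,0],[-0.132,-0.11,0,0,0,-0.15,0],[-0.176,-0.147,0,0,0,-0.2,0],[-0.22,-0.184,0,0,0,-0.25,0],[-0.264,-0.22,0,0,0,-0.3,0],[-0.308,-0.257,0,0,0,-0.37,0],[-0.308,-0.257,0,0,0,-0.371,0]]]'; python3 -c "
from h import *
st();print(to(-.068,.135,.231))"
```

```text
clock: 1.1
position: [0.427, 0.2182, 0.2313]
ee_rot: [0.014, 1.0, -0.0, 0.0]
ft_force: [-0.5, 0.8, 0.1]
grip_width: 0.002
t 1.1 sh [-0.1505  0.2833] z 0.2313 F [-0.5  0.8  0.1] grip 0.002
(array([-0.0834, -0.1478,  0.0004]), array([-0.0007,  0.0003, -0.0063]))
```

```bash
python3 -m handwheel '[[[-0.028,-0.049,0,0,0,-0.006,0],[-0.056,-0.098,0,0,0,-0.006,0],[-0.083,-0.148,0,0,0,-0.006,0],[-0.083,-0.148,0.03,0,0,-0.006,0],[-0.083,-0.148,0.06,0,0,-0.006,0],[-0.083,-0.148,0.06,0,0,-0.006,0]]]'; python3 -c "
from h import *
st();cv2.imwrite('pics/t1.png',cv2.resize(manip.camera('top')[110:270,170:450],None,fx=2.85,fy=2.85));cv2.imwrite('pics/s1.png',cv2.resize(manip.camera('scene')[100:310,200:480],None,fx=2.85,fy=2.85))"
```

```text
clock: 1.85
position: [0.5035, 0.0734, 0.1693]
ee_rot: [0.007, 1.0, -0.001, -0.002]
ft_force: [-0.6, -0.4, 0.1]
grip_width: 0.0
t 1.85 sh [-0.071   0.1402] z 0.1693 F [-0.6 -0.4  0.1] grip 0.0
```

View pics/s1.png

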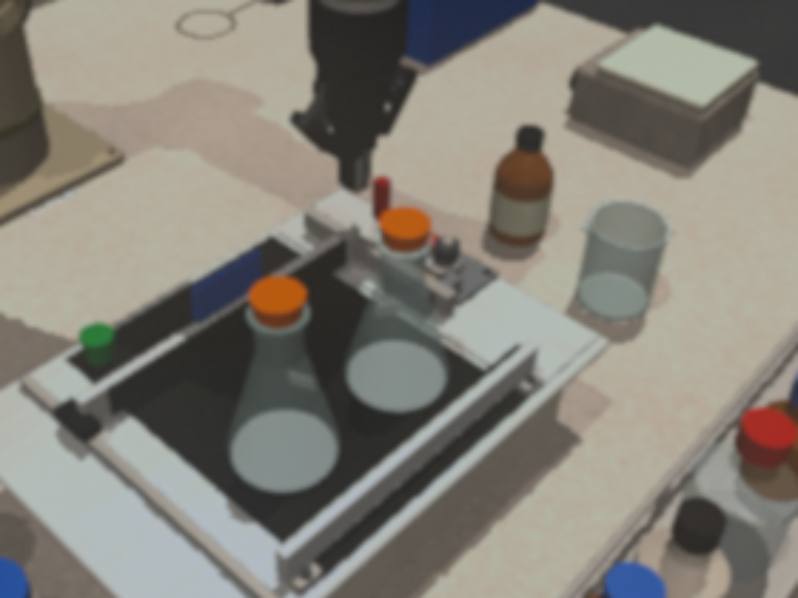

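View pics/t1.png

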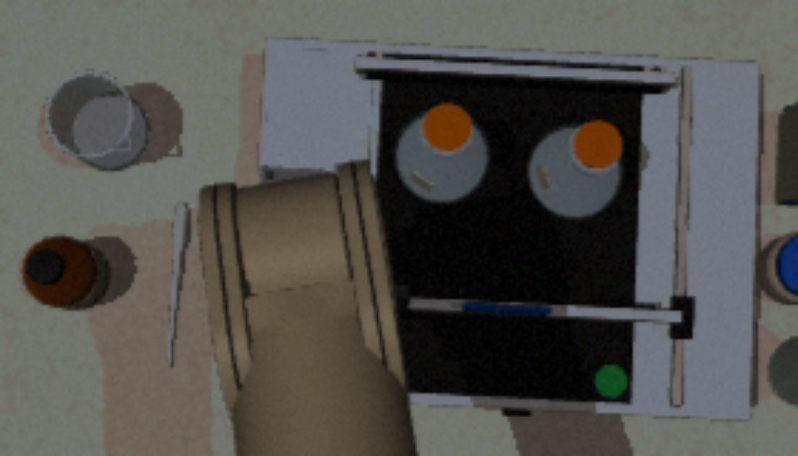

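```bash
python3 -m handwheel '[[[0,0,0,0,0,0,0],[0,0,0.028,0,0,0,0],[0,0,0.028,0,0,0,0]]]'; python3 -c "
from h import *
st();print(to(-.068,.145,.140))
for th in np.arange(0,1.95,.2):
  P=np.array([.005-.075*np.cos(th),.179+.075*np.sin(th)]);t=np.array([np.sin(th),np.cos(th)])
  print(round(th,2),(P-.022*t).round(4))
"
```

```text
clock: 2.33
position: [0.5043, 0.0729, 0.1428]
ee_rot: [0.007, 1.0, -0.0, -0.001]
ft_force: [-0.4, 0.3, -0.1]
grip_width: -0.001
t 2.325 sh [-0.0701  0.1397] z 0.1428 F [-0.4  0.3 -0.1] grip -0.001
(array([-0.0022,  0.0053,  0.0028]), array([-0.0005, -0.0018,  0.0066]))
0.0 [-0.07   0.157]
0.2 [-0.0729  0.1723]
0.4 [-0.0726  0.1879]
0.6 [-0.0693  0.2032]
0.8 [-0.063   0.2175]
1.0 [-0.054   0.2302]
1.2 [-0.0427  0.2409]
1.4 [-0.0294  0.2492]
1.6 [-0.0148  0.2546]
1.8 [0.0006 0.257 ]
```

```bash
python3 -m handwheel '[[[0.0,0.009,0.002,0,0,0,0],[0.001,0.017,0.002,0,0,0,0],[0.003,0.025,0.002,0,0,0,0],[0.003,0.033,0.002,0,0,0,0],[0.003,0.04,0.002,0,0,0,0],[0.002,0.048,0.002,0,0,0,0],[0.001,0.056,0.002,0,0,0,0],[-0.001,0.063,0.002,0,0,0,0]]]'; python3 -c "
from h import *
st();cv2.imwrite('pics/s2.png',cv2.resize(manip.camera('scene')[100:310,200:480],None,fx=2.85,fy=2.85))"
```

```text
clock: 3.32
position: [0.5076, 0.1348, 0.1419]
ee_rot: [0.008, 1.0, -0.001, 0.0]
ft_force: [-0.1, -5.8, -1.2]
grip_width: -0.002
t 3.325 sh [-0.0682  0.2017] z 0.1419 F [-0.1 -5.8 -1.2] grip -0.002
```

View pics/s2.png

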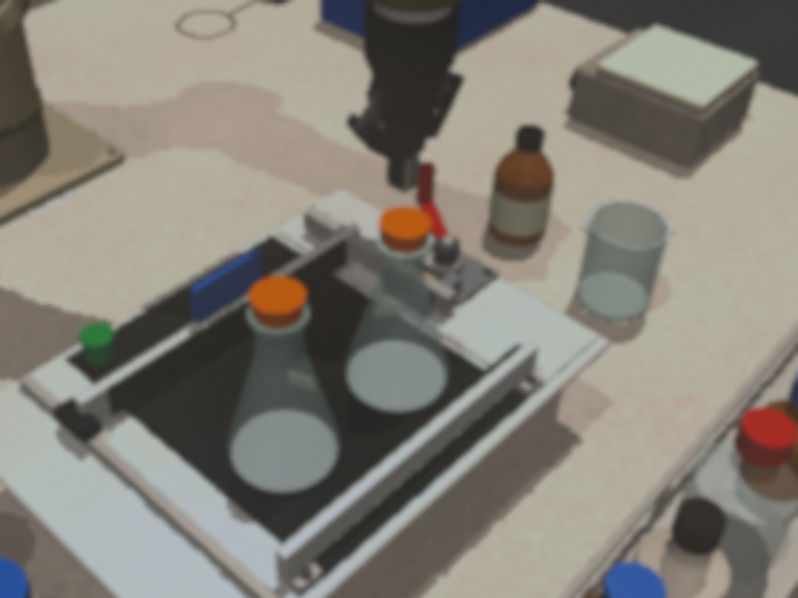

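```bash
python3 -m handwheel '[[[-0.003,0.007,0,0,0,0,0],[-0.006,0.015,0,0,0,0,0],[-0.010,0.022,0,0,0,0,0],[-0.015,0.028,0,0,0,0,0],[-0.021,0.034,0,0,0,0,0],[-0.027,0.039,0,0,0,0,0],[-0.033,0.043,0,0,0,0,0],[-0.040,0.047,0,0,0,0,0]]]'; python3 -c "
from h import *
st();cv2.imwrite('pics/s3.png',cv2.resize(manip.camera('scene')[100:310,200:480],None,fx=2.85,fy=2.85))"
```

```text
clock: 4.38
position: [0.548, 0.1825, 0.1413]
ee_rot: [0.007, 1.0, 0.0, -0.0]
ft_force: [-1.8, -2.3, -0.8]
grip_width: 0.003
t 4.375 sh [-0.0288  0.2502] z 0.1413 F [-1.8 -2.3 -0.8] grip 0.003
```

View pics/s3.png

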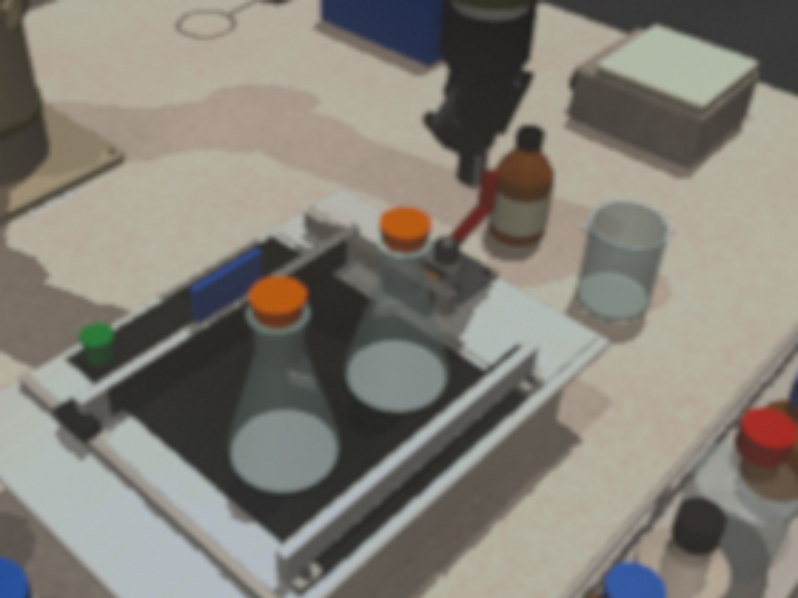

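```bash
python3 -m handwheel '[[[-0.006,0.003,0,0,0,0,0],[-0.012,0.004,0,0,0,0,0],[-0.018,0.006,0,0,0,0,0],[-0.024,0.007,0,0,0,0,0],[-0.029,0.007,0,0,0,0,0],[-0.029,0.007,0,0,0,0,0]]]'; python3 -c "
from h import *
st();cv2.imwrite('pics/s4.png',cv2.resize(manip.camera('scene')[100:310,200:480],None,fx=2.85,fy=2.85))"
```

```text
clock: 5.18
position: [0.5775, 0.189, 0.1415]
ee_rot: [0.007, 1.0, 0.0, 0.001]
ft_force: [0.3, -0.9, 0.4]
grip_width: -0.002
t 5.175 sh [0.0006 0.2573] z 0.1415 F [ 0.3 -0.9  0.4] grip -0.002
```

View pics/s4.png

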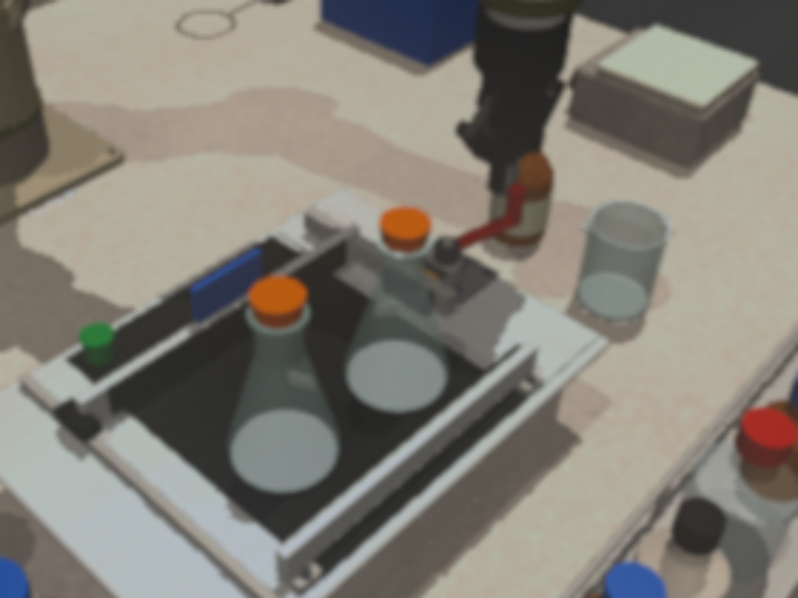

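```bash
python3 -m handwheel '[[[-0.004,0,0,0,0,0,0],[-0.008,-0.001,0,0,0,0,0],[-0.008,-0.001,0,0,0,0,0]]]'; python3 -c "
from h import *
st()
p=manip.camera('scene')
hsv=cv2.cvtColor(p,cv2.COLOR_BGR2HSV)[100:260,300:450]
m=((hsv[...,0]<6)|(hsv[...,0]>174))&(hsv[...,1]>150)
v,u=np.nonzero(m);print(u.min()+300,u.max()+300,v.min()+100,v.max()+100)
cv2.imwrite('pics/s5.png',cv2.resize(p[100:310,200:480],None,fx=2.85,fy=2.85))
for th in(1.4,1.6,1.75,1.9):
  w=s2w(.005-.075*np.cos(th),.179+.075*np.sin(th));print(th,proj('scene',np.append(w,.161)),proj('scene',np.append(w,.130)))"
```

```text
clock: 5.6
position: [0.5852, 0.1879, 0.1414]
ee_rot: [0.007, 1.0, 0.0, 0.0]
ft_force: [-0.5, -0.7, 0.6]
grip_width: -0.002
t 5.6 sh [0.0083 0.2564] z 0.1414 F [-0.5 -0.7  0.6] grip -0.002
362 385 166 185
1.4 (np.float64(372.7597234105342), np.float64(160.04350881345312)) (np.float64(371.5022954499859), np.float64(170.05895613699016))
1.6 (np.float64(377.7933249219648), np.float64(162.26115672765786)) (np.float64(376.41582175357837), np.float64(172.30474113072188))
1.75 (np.float64(381.1385465721287), np.float64(164.2697215057751)) (np.float64(379.6775657268446), np.float64(174.3387482670242))
1.9 (np.float64(384.0318814861997), np.float64(166.537321040803)) (np.float64(382.49503269555464), np.float64(176.6347575779401))
```

View pics/s5.png

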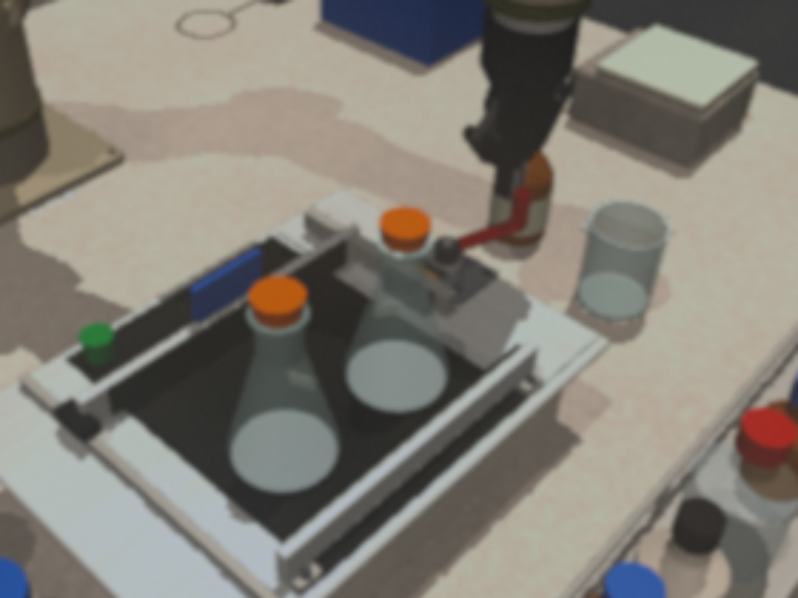

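```bash
python3 -m handwheel '[[[0.012,0,0,0,0,0,0],[0.02,0,-0.03,0,0,0,0],[0.05,-0.03,-0.05,0,0,0,0],[0.08,-0.08,-0.05,0,0,0,0],[0.11,-0.13,-0.05,0,0,0,0],[0.126,-0.18,-0.05,0,0,0,0],[0.126,-0.225,-0.05,0,0,0,0],[0.126,-0.257,-0.05,0,0,0,0]]]'; python3 -c "
from h import *
st();print(to(-.112,0,.140))
cv2.imwrite('pics/s6.png',cv2.resize(manip.camera('scene')[100:310,200:480],None,fx=2.85,fy=2.85))"
```

```text
clock: 6.65
position: [0.4541, -0.0691, 0.1914]
ee_rot: [0.008, 1.0, 0.0, 0.001]
ft_force: [0.8, 0.2, 1.1]
grip_width: 0.001
t 6.65 sh [-0.1173 -0.0033] z 0.1914 F [0.8 0.2 1.1] grip 0.001
(array([-0.0053,  0.0033,  0.0515]), array([0.001 , 0.0012, 0.0051]))
```

View pics/s6.png

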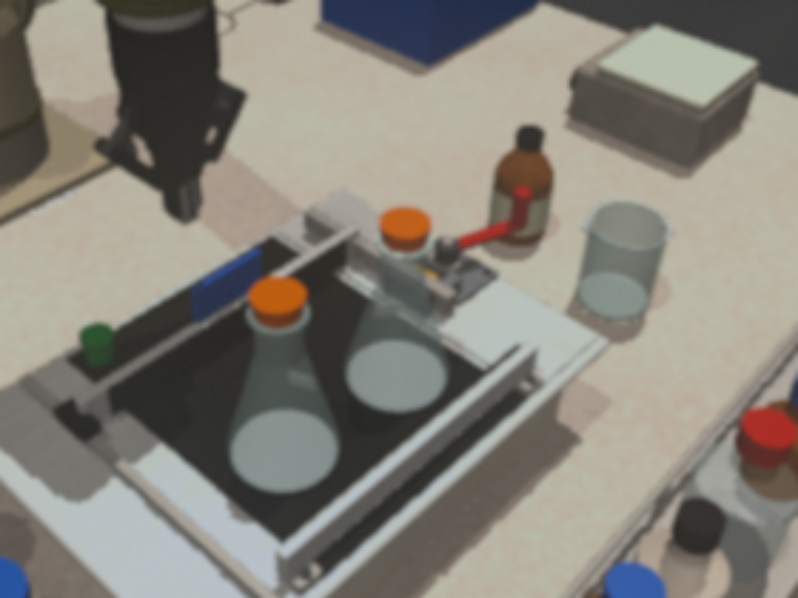

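```bash
python3 -m handwheel '[[[0,0.003,0,0,-0.12,0,0],[0,0.003,0,0,-0.25,0,0],[0,0.003,0.025,0,-0.25,0,0],[0,0.003,0.046,0,-0.25,0,0],[0,0.003,0.046,0,-0.25,0,0]]]'; python3 -c "
from h import *
st();o=manip.get_obs();q=Ro.from_quat(o['ee_rot']);print(q.as_matrix().round(3))
f=np.append(Rs@[1,0],0);print('fwd in tool',q.inv().apply(f).round(4))
cv2.imwrite('pics/s7.png',cv2.resize(manip.camera('scene')[100:310,200:480],None,fx=2.85,fy=2.85))"
```

```text
clock: 7.32
position: [0.4537, -0.0641, 0.1441]
ee_rot: [0.007, 0.992, -0.001, 0.124]
ft_force: [-0.7, -0.0, 0.5]
grip_width: -0.0
t 7.325 sh [-0.1179  0.0017] z 0.1441 F [-0.7 -0.   0.5] grip -0.0
[[-0.969  0.014  0.245]
 [ 0.014  1.    -0.003]
 [-0.245  0.    -0.969]]
fwd in tool [-0.9694 -0.0068  0.2453]
```

View pics/s7.png

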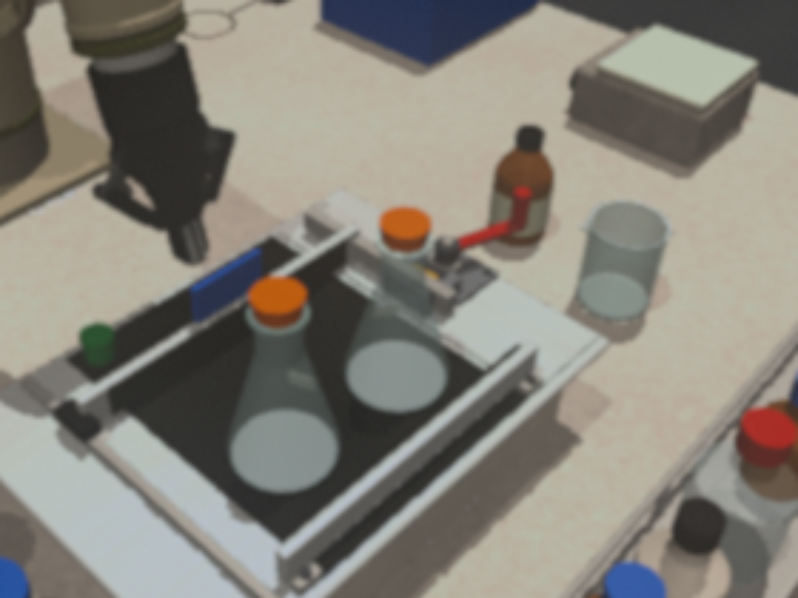

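```bash
python3 -m handwheel '[[[-0.0058,0,0.0015,0,0,0,0],[-0.0116,0,0.0029,0,0,0,0],[-0.0175,0,0.0044,0,0,0,0],[-0.0233,0,0.0059,0,0,0,0],[-0.0291,0,0.0074,0,0,0,0],[-0.0349,0,0.0088,0,0,0,0],[-0.0407,0,0.0103,0,0,0,0],[-0.0465,0,0.0118,0,0,0,0]]]'; python3 -c "
from h import *
st();cv2.imwrite('pics/s8.png',cv2.resize(manip.camera('scene')[100:310,200:480],None,fx=2.85,fy=2.85))"
```

```text
clock: 8.38
position: [0.5031, -0.0653, 0.1452]
ee_rot: [0.007, 0.992, -0.001, 0.124]
ft_force: [-5.4, -0.3, 2.0]
grip_width: -0.001
t 8.375 sh [-0.0684  0.0015] z 0.1452 F [-5.4 -0.3  2. ] grip -0.001
```

View pics/s8.png

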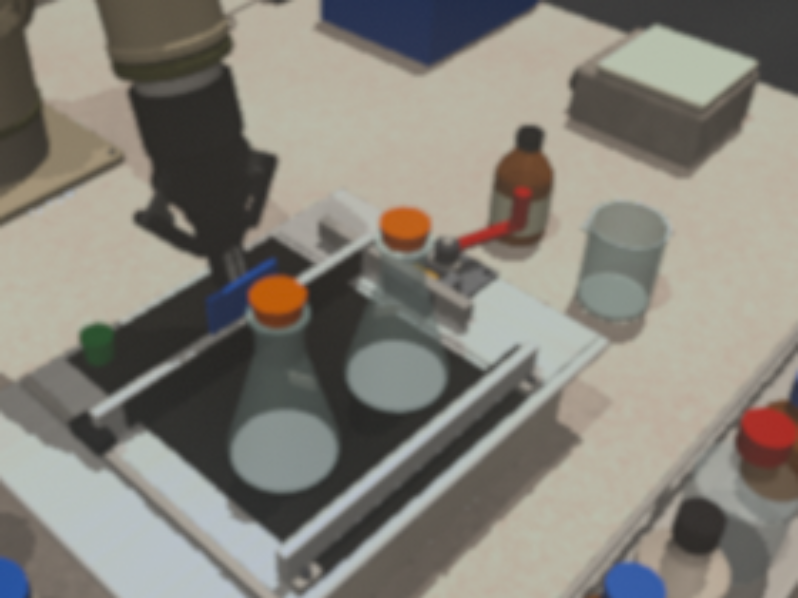

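```bash
python3 -m handwheel '[[[-0.0058,0,0.0015,0,0,0,0],[-0.0116,0,0.0029,0,0,0,0],[-0.0175,0,0.0044,0,0,0,0],[-0.0233,0,0.0059,0,0,0,0],[-0.0291,0,0.0074,0,0,0,0],[-0.0349,0,0.0088,0,0,0,0],[-0.0407,0,0.0103,0,0,0,0],[-0.0465,0,0.0118,0,0,0,0]]]'; python3 -c "
from h import *
st();cv2.imwrite('pics/s9.png',cv2.resize(manip.camera('scene')[100:310,200:480],None,fx=2.85,fy=2.85));cv2.imwrite('pics/t9.png',cv2.resize(manip.camera('top')[110:270,170:450],None,fx=2.85,fy=2.85))"
```

```text
clock: 9.43
position: [0.5512, -0.0663, 0.1452]
ee_rot: [0.008, 0.992, -0.001, 0.124]
ft_force: [-4.9, -3.3, 1.1]
grip_width: 0.005
t 9.425 sh [-0.0203  0.0015] z 0.1452 F [-4.9 -3.3  1.1] grip 0.005
```

View pics/s9.png

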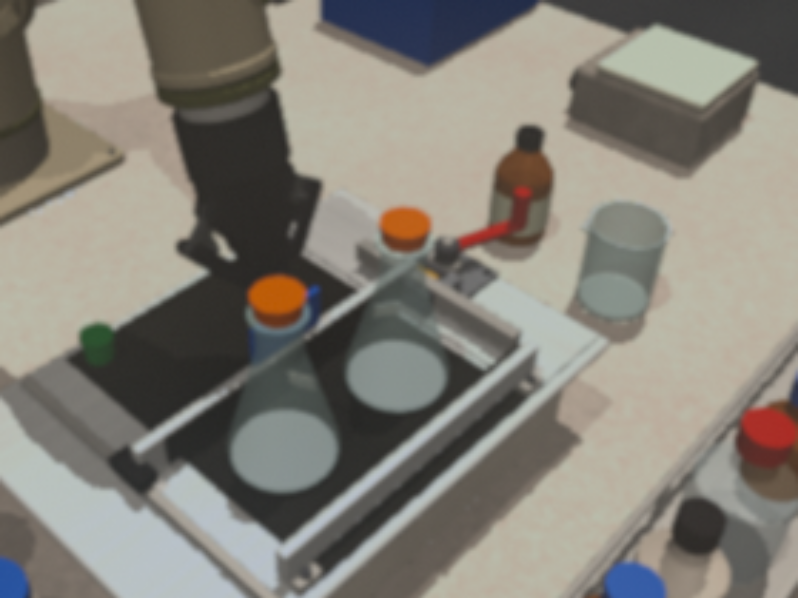

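View pics/t9.png

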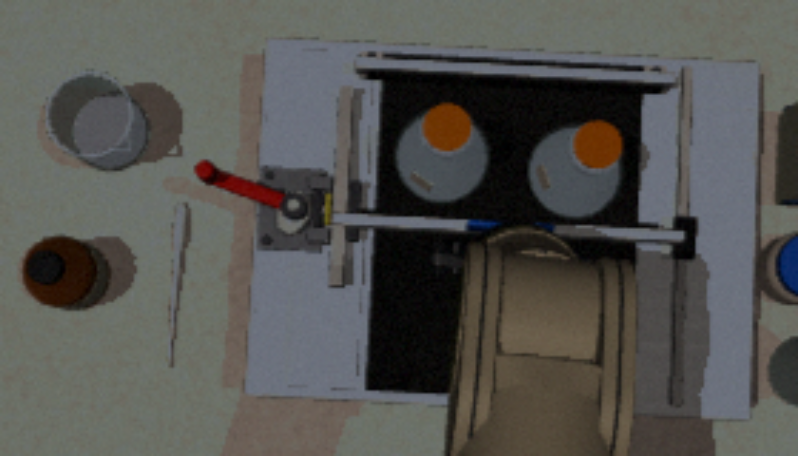

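```bash
python3 -c "
from h import *
C=lambda x,y,z: w2s(ray('top',(x+.5)/2.85-.5+170,(y+.5)/2.85-.5+110,z)).round(4)
a=cv2.imread('pics/t9.png');b=cv2.imread('pics/topc.png')
for n,im in(('now',a),('start',b)):
  for x in (420,440,575):
    col=im[:,x-4:x+4].mean((1,2));r=slice(200,260) if n=='now' else slice(280,340)
    v=np.nonzero(col[r]>85)[0]+r.start
    print(n,x,v.min(),v.max(),C(x,v.min()-.5,.128),C(x,v.max()+.5,.128))
"
```

```text
now 420 217 227 [0.0014 0.0728] [-0.0078  0.0724]
now 440 220 227 [-0.0003  0.0561] [-0.007   0.0558]Traceback (most recent call last):
  File "<string>", line 9, in <module>
    print(n,x,v.min(),v.max(),C(x,v.min()-.5,.128),C(x,v.max()+.5,.128))
              ~~~~~^^
    return umr_minimum(a, axis, None, out, keepdims, initial, where)
ValueError: zero-size array to reduction operation minimum which has no identity
```

```bash
python3 -m handwheel '[[[-0.0029,0,0.0007,0,0,0,0],[-0.0058,0,0.0015,0,0,0,0],[-0.0087,0,0.0022,0,0,0,0],[-0.0116,0,0.0029,0,0,0,0],[-0.0145,0,0.0037,0,0,0,0],[-0.0175,0,0.0044,0,0,0,0],[-0.0204,0,0.0051,0,0,0,0],[-0.0233,0,0.0059,0,0,0,0]]]'; python3 -c "
from h import *
st();cv2.imwrite('pics/s10.png',cv2.resize(manip.camera('scene')[100:310,200:480],None,fx=2.85,fy=2.85));cv2.imwrite('pics/t10.png',cv2.resize(manip.camera('top')[110:270,170:450],None,fx=2.85,fy=2.85))"
```

```text
clock: 10.52
position: [0.5748, -0.0664, 0.1454]
ee_rot: [0.007, 0.992, -0.001, 0.124]
ft_force: [-5.9, -1.1, 2.0]
grip_width: 0.001
t 10.525 sh [0.0033 0.002 ] z 0.1454 F [-5.9 -1.1  2. ] grip 0.001
```

View pics/t10.png

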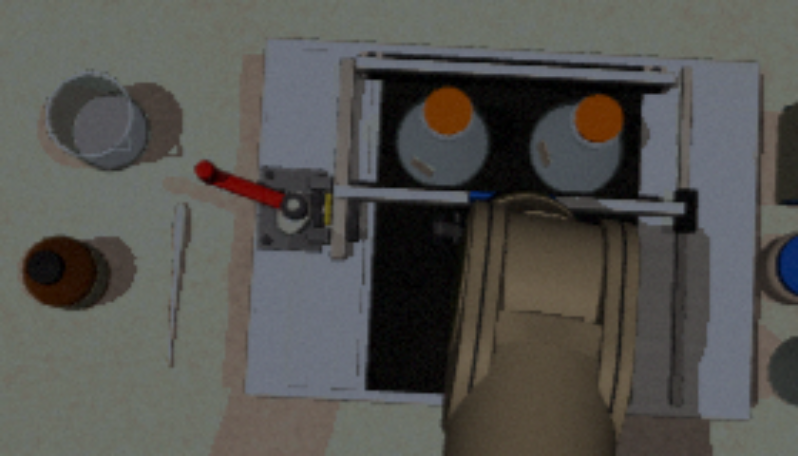

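View pics/s10.png

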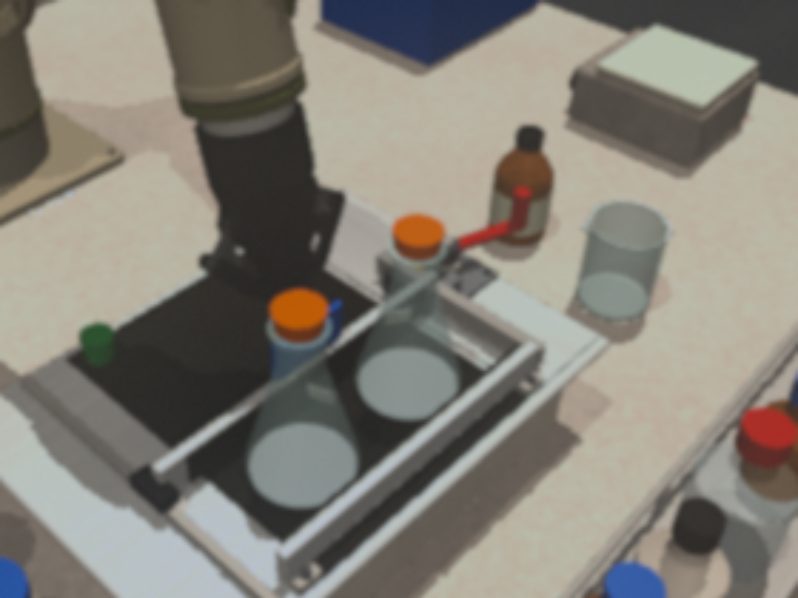

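```bash
cat >> h.py <<'E'
def stoppers():
    p=manip.camera('top');hsv=cv2.cvtColor(p,cv2.COLOR_BGR2HSV)
    m=cv2.inRange(hsv,(8,150,60),(22,255,255));m[:100]=0;m[220:]=0;m[:,:290]=0;m[:,420:]=0
    n,l,s,cc=cv2.connectedComponentsWithStats(m)
    for i in range(1,n):
        if s[i,4]>60: print("stopper px",cc[i].round(2),s[i,4],"sh",w2s(ray('top',*cc[i],.245)).round(4))
    return p
E
python3 -c "
from h import *
stoppers()
p=cv2.imread('pics/top0.png');manip.camera=lambda n:p
stoppers()"
```

```text
stopper px [326.81 148.42] 220 sh [0.07   0.0562]
stopper px [379.73 151.08] 224 sh [ 0.0696 -0.0579]
stopper px [326.45 154.  ] 222 sh [0.0579 0.0564]
stopper px [379.42 160.25] 222 sh [ 0.0497 -0.0579]
```

```bash
python3 -m handwheel '[[[-0.0015,0,0.0004,0,0,0,0],[-0.003,0,0.0008,0,0,0,0],[-0.0045,0,0.0011,0,0,0,0],[-0.006,0,0.0015,0,0,0,0],[-0.006,0,0.0015,0,0,0,0]]]'; python3 -c "
from h import *
st();stoppers()"
```

```text
clock: 11.3
position: [0.5811, -0.0665, 0.1454]
ee_rot: [0.007, 0.992, -0.001, 0.125]
ft_force: [-4.9, -2.0, 1.4]
grip_width: -0.0
t 11.3 sh [0.0095 0.002 ] z 0.1454 F [-4.9 -2.   1.4] grip -0.0
stopper px [326.88 145.66] 224 sh [0.0761 0.0563]
stopper px [379.86 148.42] 222 sh [ 0.0754 -0.058 ]
```

```bash
for i in 1 2; do python3 -m handwheel '[[[-0.0007,0,0.0002,0,0,0,0],[-0.0014,0,0.0003,0,0,0,0],[-0.0014,0,0.0003,0,0,0,0]]]' >/dev/null; python3 -c "
from h import *
st();stoppers()"; done
```

```text
t 11.725 sh [0.0108 0.002 ] z 0.1454 F [-5.2 -1.7  1.4] grip 0.006
stopper px [326.92 145.07] 222 sh [0.0774 0.0562]
stopper px [379.86 147.78] 224 sh [ 0.0768 -0.0579]
t 12.15 sh [0.0122 0.002 ] z 0.1455 F [-6.2 -2.5  1.1] grip 0.001
stopper px [326.91 144.5 ] 219 sh [0.0786 0.0563]
stopper px [379.99 147.21] 222 sh [ 0.0781 -0.0582]
```

```bash
python3 -m handwheel '[[[-0.0007,0,0.0002,0,0,0,0],[-0.0007,0,0.0002,0,0,0,0]]]' >/dev/null; python3 -c "
from h import *
st();stoppers()"
```

```text
t 12.45 sh [0.0129 0.002 ] z 0.1454 F [-6.  -2.7  0.7] grip -0.0
stopper px [326.99 144.09] 221 sh [0.0795 0.0562]
stopper px [379.94 146.83] 223 sh [ 0.0789 -0.058 ]
```

```bash
python3 -m handwheel '[[[-0.0007,0,0.0002,0,0,0,0],[-0.0007,0,0.0002,0,0,0,0]]]' >/dev/null; python3 -c "
from h import *
st();stoppers()"
```

```text
t 12.75 sh [0.0135 0.002 ] z 0.1454 F [-6.9 -2.9  1.9] grip -0.0
stopper px [326.84 143.86] 221 sh [0.08   0.0565]
stopper px [379.9  146.61] 222 sh [ 0.0794 -0.0579]
```

```bash
python3 -m handwheel '[[[-0.0007,0,0.0002,0,0,0,0],[-0.0007,0,0.0002,0,0,0,0]]]' >/dev/null; python3 -c "
from h import *
st();stoppers()"
```

```text
t 13.05 sh [0.0137 0.0019] z 0.1453 F [-11.6  -1.5   6.8] grip 0.003
stopper px [326.88 143.87] 222 sh [0.08   0.0564]
stopper px [379.95 146.55] 222 sh [ 0.0795 -0.058 ]
```

```bash
python3 -m handwheel '[[[-0.0007,0,0.0002,0,0,0,0],[-0.0007,0,0.0002,0,0,0,0]]]' >/dev/null; python3 -c "
from h import *
st();p=stoppers();cv2.imwrite('pics/t11.png',cv2.resize(p[110:270,170:450],None,fx=2.85,fy=2.85))"
```

```text
t 13.35 sh [0.0139 0.0019] z 0.1452 F [-16.5  -1.5   9.7] grip 0.004
stopper px [326.88 143.87] 222 sh [0.08   0.0564]
stopper px [379.97 146.57] 221 sh [ 0.0795 -0.0581]
```

View pics/t11.png

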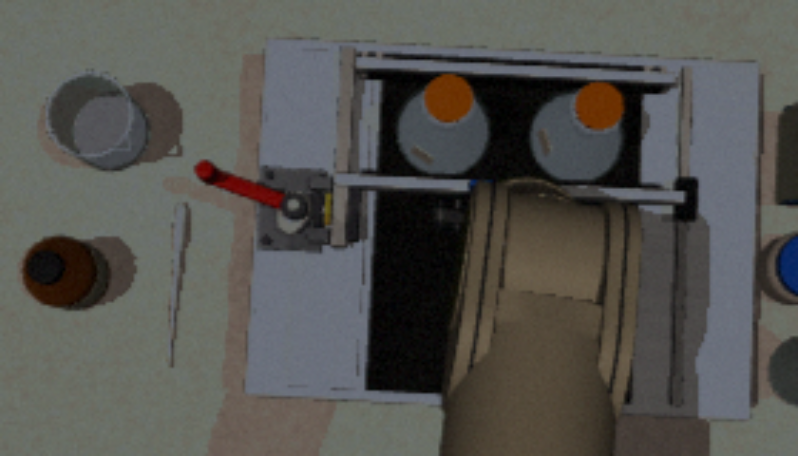

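```bash
python3 -m handwheel '[[[0.004,0,-0.001,0,0,0,0],[0.015,0,-0.004,0,0,0,0],[0.0388,0,-0.0098,0,0,0,0],[0.033,0,-0.034,0,0,0,0],[0.0268,0,-0.058,0,0.12,0,0],[0.0268,0,-0.058,0,0.25,0,0],[0.0268,0,-0.058,0,0.25,0,0]]]'; python3 -c "
from h import *
st();print(to(-.03,.2,.2),to(.07,.262,.2));stoppers()"
```

```text
clock: 14.28
position: [0.5477, -0.0652, 0.1946]
ee_rot: [0.007, 1.0, -0.001, -0.0]
ft_force: [-0.3, -0.5, -0.0]
grip_width: -0.005
t 14.275 sh [-0.0238  0.0026] z 0.1946 F [-0.3 -0.5 -0. ] grip -0.005
(array([ 0.0047,  0.1974, -0.0057]), array([-0.0014, -0.0006,  0.0076])) (array([-0.0958,  0.2587, -0.0058]), array([-0.0014, -0.0006,  0.0076]))
stopper px [326.87 143.88] 220 sh [0.0799 0.0565]
stopper px [380.09 143.22] 113 sh [ 0.0868 -0.0581]
```

```bash
python3 -m handwheel '[[[0.005,0.05,-0.006,0,0,0.007,0],[0.005,0.1,-0.006,0,0,0.007,0],[0.005,0.15,-0.006,0,0,0.007,0],[-0.01,0.2,-0.006,0,0,0.007,0],[-0.04,0.24,-0.006,0,0,0.007,0],[-0.08,0.26,-0.006,0,0,0.007,0],[-0.097,0.26,-0.006,0,0,0.007,0],[-0.097,0.26,-0.006,0,0,0.007,0]]]'; python3 -c "
from h import *
st();cv2.imwrite('pics/s12.png',cv2.resize(manip.camera('scene')[100:310,200:480],None,fx=2.85,fy=2.85))"
```

```text
clock: 15.32
position: [0.6477, 0.1919, 0.201]
ee_rot: [0.012, 1.0, -0.0, 0.001]
ft_force: [0.2, -0.8, 0.2]
grip_width: 0.001
t 15.325 sh [0.0706 0.2617] z 0.201 F [ 0.2 -0.8  0.2] grip 0.001
```

View pics/s12.png

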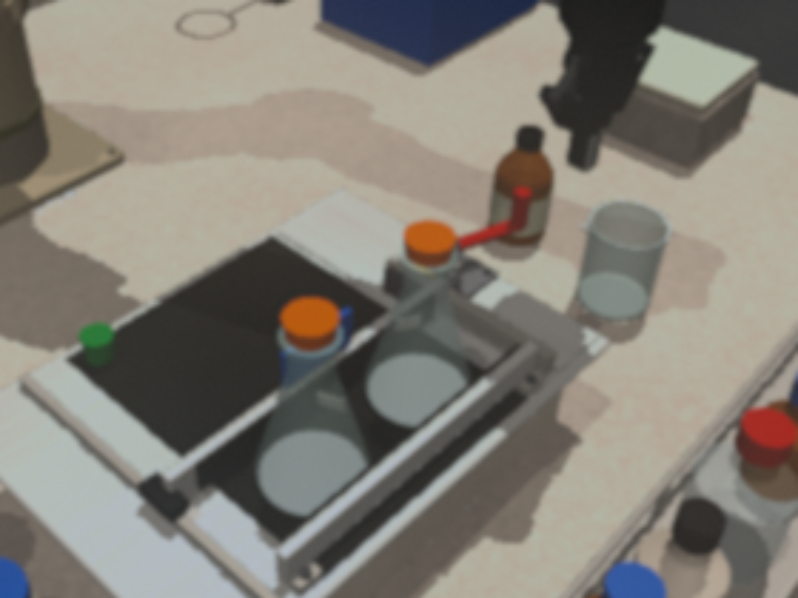

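```bash
python3 -m handwheel '[[[0,0,0.03,0,0,0,0],[0,0,0.059,0,0,0,0],[0.007,-0.005,0.059,0,0,0,0],[0.014,-0.01,0.059,0,0,0,0],[0.021,-0.013,0.059,0,0,0,0],[0.028,-0.0145,0.059,0,0,0,0],[0.035,-0.012,0.059,0,0,0,0],[0.042,-0.009,0.059,0,0,0,0]]]'; python3 -c "
from h import *
st();cv2.imwrite('pics/s13.png',cv2.resize(manip.camera('scene')[100:310,200:480],None,fx=2.85,fy=2.85))"
```

```text
clock: 16.38
position: [0.6052, 0.1845, 0.1425]
ee_rot: [0.011, 1.0, -0.0, 0.0]
ft_force: [3.0, -2.1, 0.8]
grip_width: -0.004
t 16.375 sh [0.0283 0.2534] z 0.1425 F [ 3.  -2.1  0.8] grip -0.004
```

View pics/s13.png

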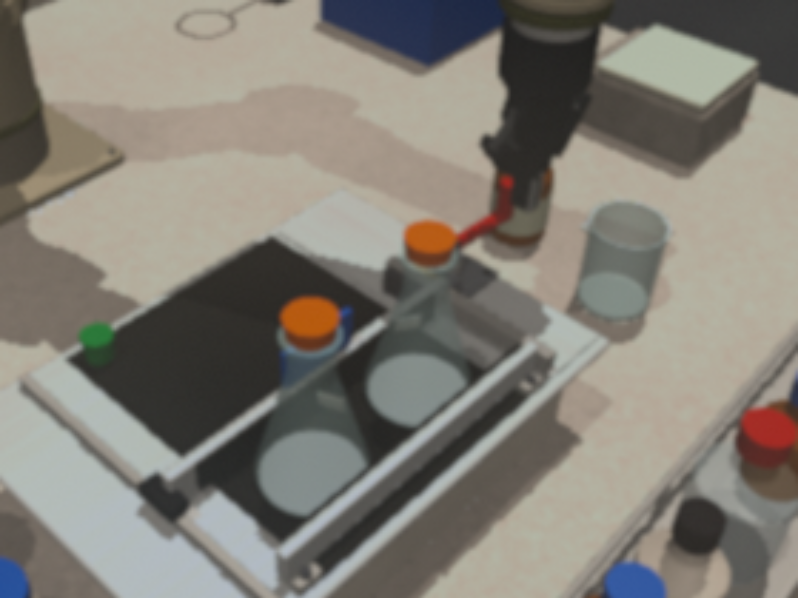

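```bash
python3 -m handwheel '[[[0.007,0.002,0,0,0,0,0],[0.015,0.0033,0,0,0,0,0],[0.0227,0.0037,0,0,0,0,0],[0.0305,0.0036,0,0,0,0,0],[0.038,0.0025,0,0,0,0,0],[0.0458,0.0007,0,0,0,0,0],[0.053,-0.002,0,0,0,0,0],[0.0603,-0.0052,0,0,0,0,0]]]'; python3 -c "
from h import *
st();cv2.imwrite('pics/s14.png',cv2.resize(manip.camera('scene')[100:310,200:480],None,fx=2.85,fy=2.85))"
```

```text
clock: 17.42
position: [0.5449, 0.1801, 0.1422]
ee_rot: [0.011, 1.0, -0.0, 0.001]
ft_force: [8.7, -3.0, -1.3]
grip_width: 0.001
t 17.425 sh [-0.0318  0.2477] z 0.1422 F [ 8.7 -3.  -1.3] grip 0.001
```

View pics/s14.png

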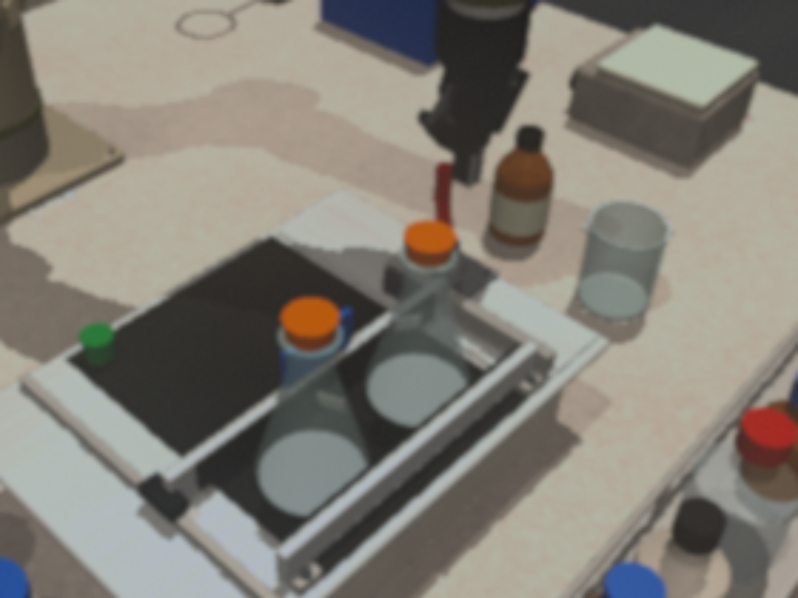

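```bash
python3 -m handwheel '[[[0.0067,-0.004,0,0,0,0,0],[0.013,-0.0086,0,0,0,0,0],[0.0188,-0.0138,0,0,0,0,0],[0.024,-0.0196,0,0,0,0,0],[0.0287,-0.026,0,0,0,0,0]]]'; python3 -c "
from h import *
st();cv2.imwrite('pics/s15.png',cv2.resize(manip.camera('scene')[100:310,200:480],None,fx=2.85,fy=2.85))"
```

```text
clock: 18.1
position: [0.5174, 0.158, 0.1436]
ee_rot: [0.01, 1.0, 0.002, 0.003]
ft_force: [9.3, 10.4, 1.7]
grip_width: 0.0
t 18.1 sh [-0.0589  0.2251] z 0.1436 F [ 9.3 10.4  1.7] grip 0.0
```

View pics/s15.png

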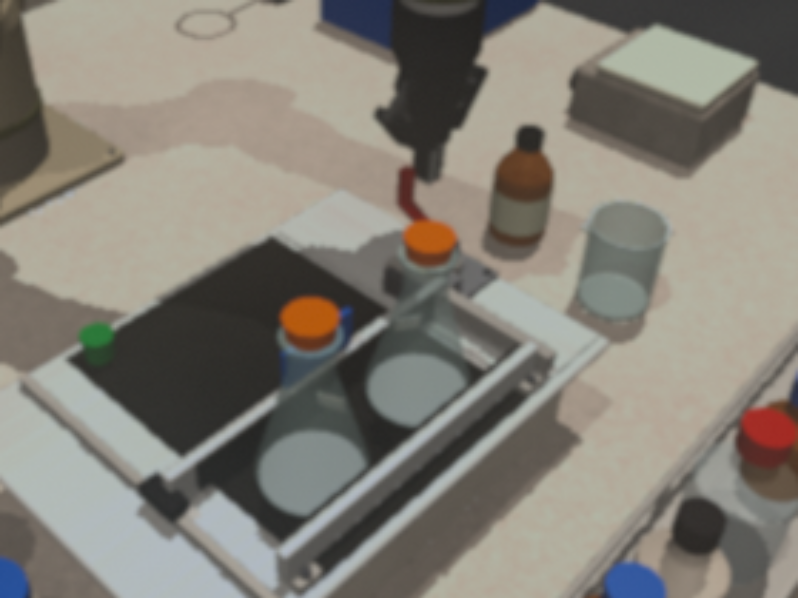

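```bash
python3 -m handwheel '[[[0.003,-0.004,0,0,0,0,0],[0.0045,-0.009,0,0,0,0,0],[0.0065,-0.0138,0,0,0,0,0],[0.0085,-0.018,0,0,0,0,0],[0.0085,-0.022,0,0,0,0,0]]]'; python3 -c "
from h import *
st();cv2.imwrite('pics/s16.png',cv2.resize(manip.camera('scene')[100:310,200:480],None,fx=2.85,fy=2.85))"
```

```text
clock: 18.77
position: [0.507, 0.1375, 0.1434]
ee_rot: [0.009, 1.0, 0.003, 0.001]
ft_force: [1.7, 12.8, 5.7]
grip_width: 0.001
t 18.775 sh [-0.0688  0.2044] z 0.1434 F [ 1.7 12.8  5.7] grip 0.001
```

View pics/s16.png

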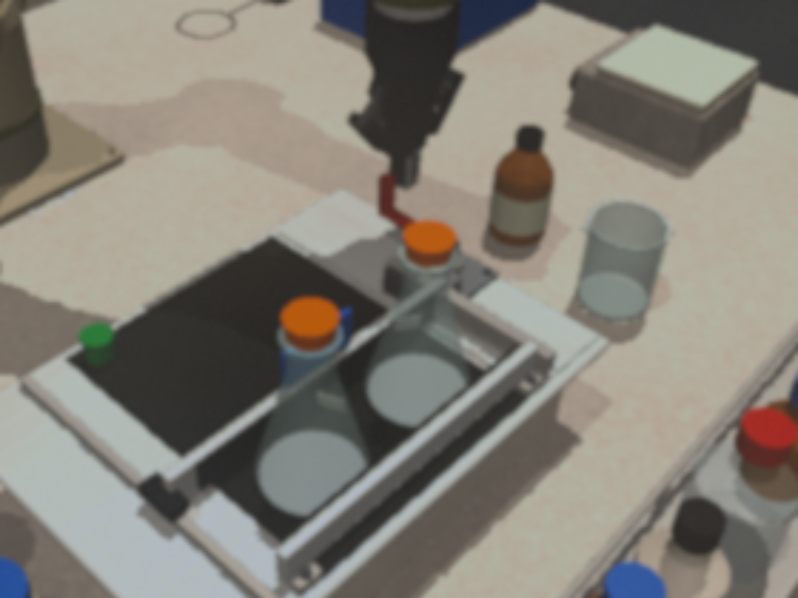

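```bash
python3 -m handwheel '[[[0.001,-0.004,0,0,0,0,0],[0.001,-0.008,0,0,0,0,0],[0.001,-0.008,0,0,0,0,0]]]'; python3 -c "
from h import *
st();cv2.imwrite('pics/s17.png',cv2.resize(manip.camera('scene')[100:310,200:480],None,fx=2.85,fy=2.85))"
```

```text
clock: 19.2
position: [0.5058, 0.1285, 0.1433]
ee_rot: [0.01, 1.0, 0.002, 0.001]
ft_force: [3.2, 8.9, 4.9]
grip_width: -0.003
t 19.2 sh [-0.0698  0.1954] z 0.1433 F [3.2 8.9 4.9] grip -0.003
```

```bash
python3 -m handwheel '[[[0,0.008,0,0,0,0,0],[0,0.02,0,0,0,0,0],[0,0.02,-0.04,0,0,0,0],[0.02,0.04,-0.09,0,0,0,0],[0.07,0.07,-0.1,0,0,0,0],[0.12,0.1,-0.1,0,0,0,0],[0.12,0.16,-0.1,0,0,0,0],[0.12,0.22,-0.1,0,0,0,0]]]'; python3 -c "
from h import *
st();p=stoppers();cv2.imwrite('pics/t18.png',cv2.resize(p[110:270,170:450],None,fx=2.85,fy=2.85));cv2.imwrite('pics/s18.png',cv2.resize(manip.camera('scene')[100:310,200:480],None,fx=2.85,fy=2.85))"
```

```text
clock: 20.25
position: [0.3891, 0.35, 0.2424]
ee_rot: [0.011, 1.0, 0.0, -0.0]
ft_force: [0.1, -0.2, -0.6]
grip_width: 0.001
t 20.25 sh [-0.1912  0.4143] z 0.2424 F [ 0.1 -0.2 -0.6] grip 0.001
stopper px [326.93 143.81] 224 sh [0.0801 0.0563]
stopper px [379.98 146.51] 223 sh [ 0.0796 -0.0581]
```

View pics/t18.png

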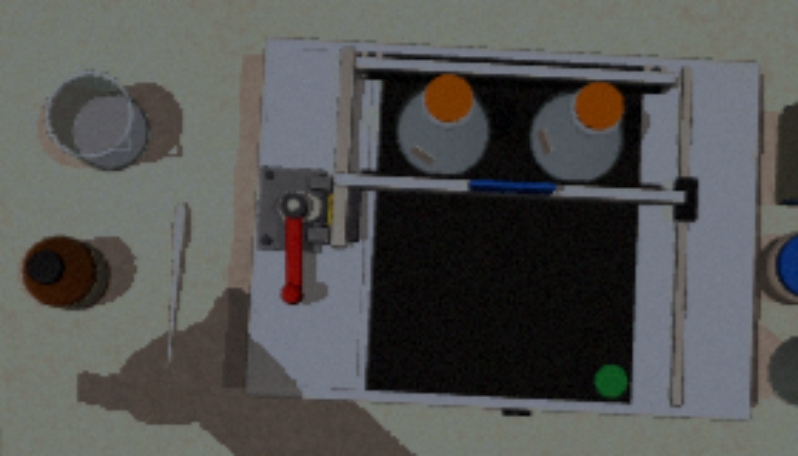

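View pics/s18.png

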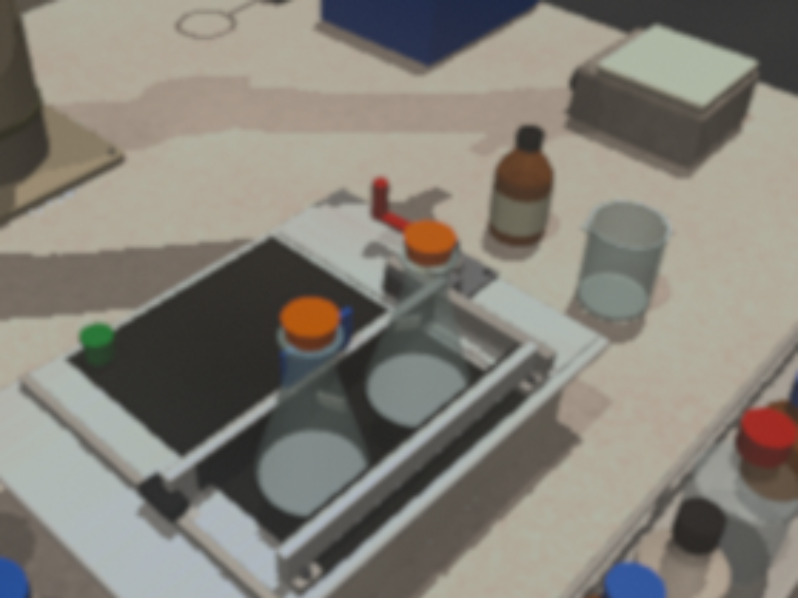

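```bash
python3 -m handwheel '[[[0,0,0,0,0,0,0],[0,0,0,0,0,0,0]]]'; python3 -c "
from workcell import manip
print(manip.hand_in())"
```

```text
clock: 20.6
position: [0.3906, 0.347, 0.242]
ee_rot: [0.012, 1.0, -0.0, -0.0]
ft_force: [1.1, -0.8, 1.0]
grip_width: -0.001
the job is handed in; nothing more can be done
None
```

I finished the job and handed it in at 20.6 s of the 69 s allowed; the hand-in gives no verdict, so what follows is from my own checks.

- **Lever open:** I swung the red lever to about 1.85 rad with the shut fingertips, while the bar still stood back.
- **Bar pushed forward:** I pushed the blue plate, with the tool tilted back to keep the gripper clear of the stoppers. I stopped when the flasks no longer moved and the push force rose from about 6 N to 16 N.
- **Lever locked:** I swung the lever back to about -0.08 rad, just short of its -0.10 stop, then moved the arm clear.

**Last pictures before hand-in:**
- The stoppers read shaker x = 80.1 mm and 79.6 mm, against 79 mm when snug. They had not shifted between the push and the locking, beyond about 0.1 mm of measuring noise.
- Both flasks look upright, and the lever is at its locked end.
- The green stopper, bottle, beaker and pipette look unmoved. I did not check the jar, carton and funnel flask closely; the arm stayed clear of that side.

I did not measure the bar's travel directly. That it is snug comes from the flask positions and the force rise. My early rough estimate of the scene camera's platform corners disagreed with the top camera by up to 14 mm, probably because I picked the corners poorly. I used the top view, and the later contacts came where it predicted.

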